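# Shift the soil mixer's gearbox into the orange gear

### The job

Push the mixer's gear lever out of the left-hand column, across the H-gate and fully home into the right-hand slot marked by the orange tag, then leave it there. Push the knob gently with the outside of the fingers, best kept shut: do not grip the knob or take it between the fingers. Do not disturb the other things on the bench.

Things in the scene. Friction and masses are not known exactly. Their poses are not given: they have to be found in the camera images.
- gearbox: Fixed blue gearbox of a soil mixer, 200 x 170 mm on a 230 x 200 mm foot; grey motor on its +x side (top at z 118 mm), brass-tipped shaft on its -y side. Origin under its centre at bench level; at yaw 0 its axes are the world's (+x away from the robot, +y left). Its aluminium gate plate on top is 196 x 126 mm.
- gate (a point): Centre of the gate plate's top, 115 mm above the gearbox origin. The plate has a 60 x 60 mm opening; two webs along x, 16 mm wide with round ends 20 mm apart, reach in from the middles of its -x and +x edges and make it an H: left (+y) and right (-y) columns, each with a slot at -x and one at +x, joined only by a cross channel along y at x = 0.
- lever: Gear lever: 12 mm steel stem with a black ball knob 44 mm in diameter. Origin at the pivot, on the gearbox axis 30 mm above the bench; z runs up the stem. Tilts up to 0.26 rad fore-aft and 0.26 rad sideways where the gate lets it. Stiff (about 2 N at the knob), no spring, stays where left. It starts anywhere along the left column.
- knob (a point): Centre of the ball knob, 155 mm up the stem from the pivot. In the gearbox frame it is 175 to 185 mm high; fully home in a slot it is 40 mm from the centre in x and 30 to 39 mm in y. It passes the middle of the cross channel only within about 6 mm of x = 0 (the round web ends guide it a little).
- orange_tag: Orange round tag, 22 mm in diameter and 4 mm thick, stuck on the gate plate just past the end of one of the two right-hand slots; it marks the slot wanted. Origin at the centre of its underside, at x = +72 or -72 mm, y = -38 mm, z = 115 mm in the gearbox frame; its axes are parallel to the gearbox's.
- green_tag: Green round tag of the same size, past the end of the other right-hand slot (not wanted). The left slots have a yellow (-x) and a white (+x) tag at the same distances.
- screwdriver: Loose screwdriver, red handle, 190 mm long, lying in front of the gearbox. Bystander.
- sample_jar: Loose amber jar with a steel cap, 64 mm in diameter, 85 mm high, left of the gearbox. Bystander.
- funnel: Loose red plastic funnel standing mouth down, 90 mm in diameter, 100 mm high. Bystander.
- flask: Loose glass flask with a long neck, 104 mm in diameter, 194 mm high, on the right. Bystander.
- moisture_tin: Loose open aluminium tin, 70 mm in diameter, 45 mm high, right of the gearbox. Bystander.
- wrench: Loose steel wrench, 180 mm long, lying on the left. Bystander.
- brush: Loose brush with a wooden handle, 200 mm long, lying on the right. Bystander.

How it is judged:
At the end, for the whole second after the job is handed in: The knob's centre is within 38 mm (in the gearbox's x; 32 mm when fully home, so at most 6 mm short) and 12 mm (in its y) of the orange tag, that is, the lever is home in the orange slot, and at rest (x of knob in the frame of orange_tag between -0.038 and 0.038 m and y of knob in the frame of orange_tag between -0.012 and 0.012 m and angular speed of lever below 0.05 rad/s); the robot touches nothing.
It fails at once if the knob is taken between the fingers (the grasp point within 26 mm of its centre) (distance between the grasp point and knob below 0.026 m).
It fails at once if the lever is pushed with more than 40 N by the fingers (contact force between the fingers and lever above 40 N).
It fails at once if a bystander is moved by more than 15 mm or lifted (distance of any of screwdriver, sample_jar, funnel, flask, moisture_tin, wrench, brush from where it was at the start of the episode above 0.015 m).
It also fails if it takes over 56 s, if anything falls off the work surface, if the arm or the gripper's body presses on something with over 40 N, if the wrist force passes 120 N, or if a joint passes its speed limit or range.

### The arm

A 6-joint arm with a two-finger parallel gripper is mounted at the origin on the work surface. World frame = base frame: x ahead of the robot, y to its left, z up, the work surface at z = 0. Lengths are in m, angles in rad, forces in N, time in s.
With the tool pointing down it reaches from about 0.35 to 0.975 m from the base axis. Payload 4.9 kg.
Tool frame: the origin (TCP) lies midway between the tips of the shut fingers; the grasp point (between the pads) lies 19 mm behind it; z points along the fingers, y is the direction in which the jaws open and shut (so a half turn about z gives the same grasp; the last joint's range is limited). The gripper opens to 85 mm and grips with 20 to 120 N. Pads are 22 mm wide; open, the fingers measure 114 mm over their backs; the gripper's body (76 mm by 85 mm) begins 54 mm behind the grasp point. The pads swing forward as they close: fully open they stand 13 mm farther back than shut.
Start: joints at [-1.427, 0.053, 1.613, -0, 1.476, -0.119], TCP at [0.162, -0.604, 0.199] pointing down, gripper open.
Joint ranges: [-3.01, 3.01], [-1.01, 2.22], [0.06, 2.58], [-1.02, 4.17], [0.09, 2.62], [-3.14, 3.14]. Speed limits (rad/s): [2.57, 2.57, 3.14, 3.14, 3.14, 3.14].

### API

Orientations are given as a rotation vector (axis times angle).
In Python, from station import ctrl gives the robot as it stands.
- The arm moves only by the tool play_rows, never from a script. Its argument "motion" is a list that holds one entry, the list of rows, each a list of 7 numbers: the closure, from -1 (fully open) to 1 (shut), then the shift along the tool's x, y, z in cm, then the turn, a rotation vector about the tool's x, y, z in degrees. A call has 1 to 20 rows; each row is the pose to reach, as a shift and turn from the pose measured when the call began, along the tool's axes at that moment; what a row does not reach only later rows make up. A row lasts 1/8 s, in which the tool goes at most 62.5 mm and 10.7 degrees, less where a joint would pass 70% of its speed; a pose out of reach is approached as far as the arm can. A call with a gripper value outside its range is refused whole. The fingers move at their own pace and stop on an object; "newtons" is the grip in N (left out, the last holds). Time passes only in rows, so rows that repeat a pose let the fingers close. It gives the time, the measured TCP pose, the force and the opening at its end, in the units of the state.
- ctrl.get_obs(): the state, without advancing time (a new reading comes with each control period).
- ctrl.get_image(name): name is "side" or "top"; returns a dict with "color" (420x560x3 uint8, red, green, blue), "mtx" (3x3 intrinsics, pixels), "T" (4x4, takes a point from camera to world coordinates). Camera axes: x right, y up, looking along -z (the intrinsics and any distortion apply to the point x, -y, -z); pixel columns grow to the right and rows downward; lengths in m; the calibration is good to about 2 mm. A picture is of the moment at which its call begins. There is no depth.
- ctrl.finish_job(): hands the job in, once; it reports no verdict.
The state is a dict: "t": time; "q": joint angles; "dq": joint speeds; "effort": joint torques, N m; "tool_pos": TCP position; "tool_rot": TCP orientation; "contact_force": force on the tool from outside, world axes, zero at the start; "wrist_torque": the same for the moment, N m; "opening": finger opening in m.
Only numpy, scipy, OpenCV 4.12 (cv2) and the standard library are available. Lean on these libraries where they do the work, as an engineer would, in place of code of your own. Each camera call takes 0.05 s, during which the arm holds its last target.

## Working session

There is one attempt and no reset: what is moved stays moved. The work goes in short steps, Python scripts to look and compute and a tool call to move; the robot and the scene stay as the last step left them, time stands still between calls to the robot, and variables do not carry over. Pictures are saved under pics/ and viewed, and the job is handed in when it is done.

Besides the shell and the picture viewer there is one more tool, called after "Call:" by a JSON object that holds its "method" and its "body". play_rows: Moves the arm, as the interface text tells. Its arguments: {"type":"object","properties":{"motion":{"type":"array"},"newtons":{"type":"number"}},"required":["motion"]}

```bash
mkdir -p pics; cat > h.py <<'E'
import numpy as np, cv2
from station import ctrl
def snap(n,f):
    d=ctrl.get_image(n); cv2.imwrite(f'pics/{f}.png',cv2.cvtColor(d['color'],cv2.COLOR_RGB2BGR)); np.savez(f'pics/{f}.npz',mtx=d['mtx'],T=d['T'],**({'dist':d['dist']} if 'dist' in d else {})); return d
def ray(f,u,v):
    d=np.load(f'pics/{f}.npz');T=d['T'];p=np.linalg.inv(d['mtx'])@[u,v,1]
    return T[:3,3],T[:3,:3]@np.array([p[0],-p[1],-p[2]])
def at_z(f,u,v,z):
    o,r=ray(f,u,v); return o+r*(z-o[2])/r[2]
def proj(f,P):
    d=np.load(f'pics/{f}.npz');T=d['T'];c=T[:3,:3].T@(np.array(P)-T[:3,3]);p=d['mtx']@[c[0],-c[1],-c[2]];return p[:2]/p[2]
E
python3 - <<'E'
from h import *
for n in('side','top'):
    d=snap(n,n+'0'); print(d.keys(),d['mtx'],d['T'])
o=ctrl.get_obs();print(o)
E
```

```text
dict_keys(['color', 'mtx', 'T']) [[477.0958214    0.         272.53366738]
 [  0.         477.0958214  210.87403133]
 [  0.           0.           1.        ]] [[-0.80300263  0.33538678 -0.49264844 -0.20418647]
 [-0.59593446 -0.44216205  0.67033935  0.93577375]
 [ 0.00699251  0.83187044  0.55492583  0.94243769]
 [ 0.          0.          0.          1.        ]]
dict_keys(['color', 'mtx', 'T']) [[511.41205871   0.         276.04692178]
 [  0.         511.41205871 209.00102931]
 [  0.           0.           1.        ]] [[-0.01839915  0.99379917 -0.10965715  0.36125226]
 [-0.99971419 -0.01661156  0.01719309 -0.01406215]
 [ 0.0152649   0.10994215  0.99382076  1.56394028]
 [ 0.          0.          0.          1.        ]]
{'t': 0.1, 'q': array([-1.42700274e+00,  5.33220223e-02,  1.61413496e+00,  3.90385793e-06,
        1.47597615e+00, -1.18986727e-01]), 'dq': array([ 0.0009449 , -0.00038616, -0.00180056, -0.00125129, -0.00144018,
        0.00095332]), 'effort': array([ 6.13056818e-04, -3.94905245e+01, -3.71362996e+01, -7.09101096e-05,
        3.89428809e-03, -9.63986224e-06]), 'tool_pos': array([ 0.16227614, -0.60293806,  0.19817964]), 'tool_rot': array([-3.11268995e+00, -4.11346030e-01,  2.97367361e-05]), 'contact_force': array([ 0.24224964,  0.85524434, -0.4295326 ]), 'wrist_torque': array([ 0.0403499 , -0.04429744,  0.02511706]), 'opening': 0.08543390597597256}
```

View pics/top0.png

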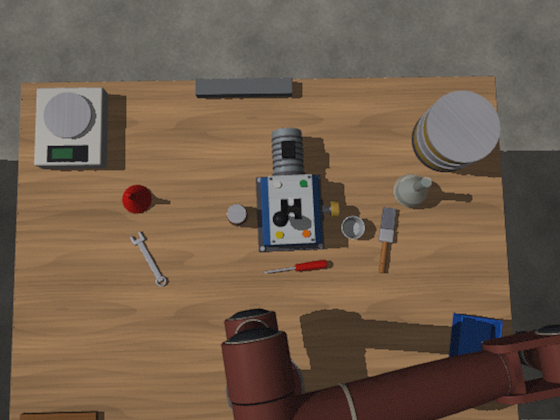

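View pics/side0.png

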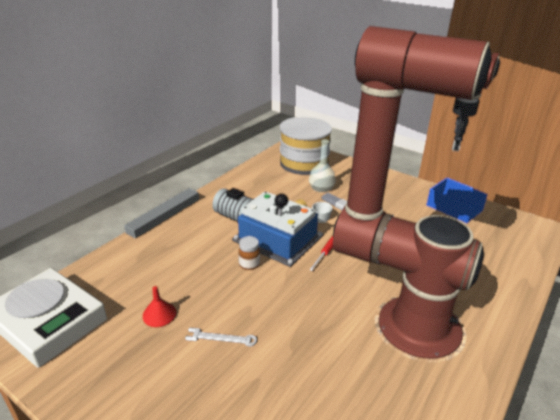

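```bash
python3 - <<'E'
from h import *
a=cv2.imread('pics/top0.png')[160:270,225:375]; cv2.imwrite('pics/c1.png',cv2.resize(a,None,fx=5,fy=5,interpolation=cv2.INTER_CUBIC))
a=cv2.imread('pics/side0.png')[170:280,205:355]; cv2.imwrite('pics/c2.png',cv2.resize(a,None,fx=5,fy=5,interpolation=cv2.INTER_CUBIC))
E
```

```text
(no output)
```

View pics/c1.png

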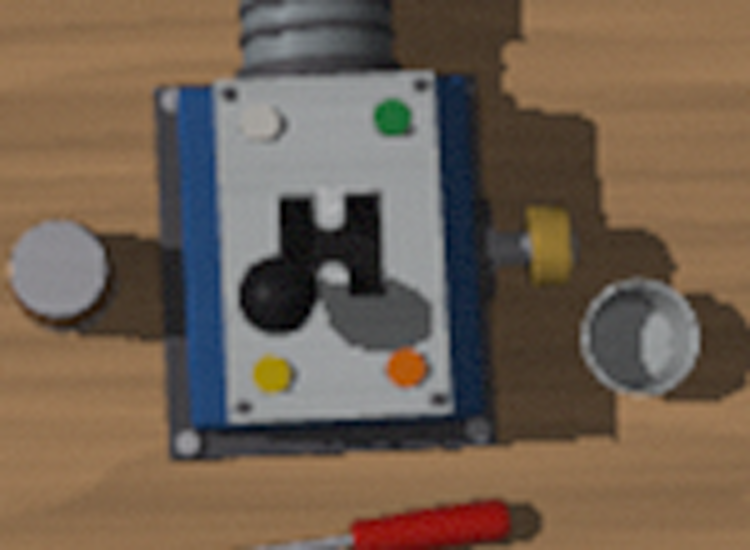

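View pics/c2.png

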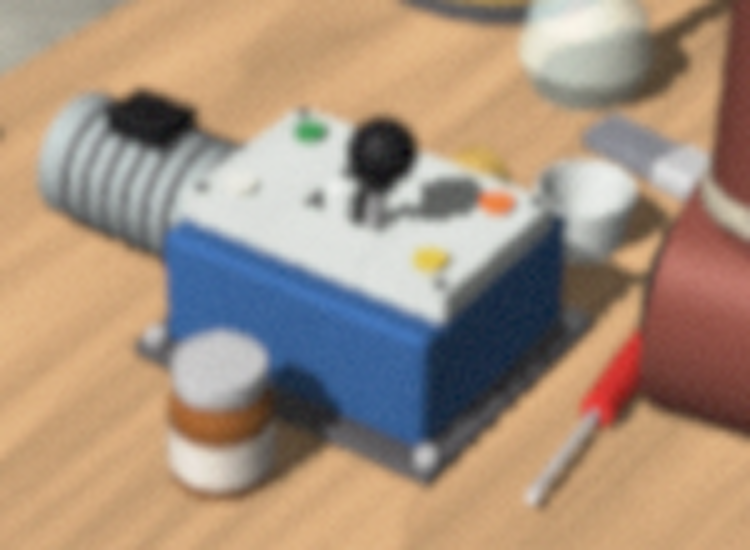

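```bash
cat >> h.py <<'E'
def fitbox(ft,tags,z=0.118):
    P={k:at_z(ft,*v,z) for k,v in tags.items()}
    L={'white':(.072,.038),'green':(.072,-.038),'yellow':(-.072,.038),'orange':(-.072,-.038)}
    A=np.array([complex(*L[k]) for k in tags]);B=np.array([complex(*P[k][:2]) for k in tags])
    a=A-A.mean();b=B-B.mean();s=(b*a.conj()).sum()/(abs(a)**2).sum()
    yaw=np.angle(s);t=B.mean()-A.mean()*np.exp(1j*yaw)
    return t,yaw,abs(s),abs(B-t-A*np.exp(1j*yaw))
def tri(f1,p1,f2,p2):
    o1,r1=ray(f1,*p1);o2,r2=ray(f2,*p2)
    r1=r1/np.linalg.norm(r1);r2=r2/np.linalg.norm(r2)
    s=np.linalg.lstsq(np.c_[r1,-r2],o2-o1,rcond=None)[0]
    a=o1+s[0]*r1;b=o2+s[1]*r2;return (a+b)/2,np.linalg.norm(a-b)
E
python3 - <<'E'
from h import *
T=lambda x,y:(225+(x+.5)/5-.5,160+(y+.5)/5-.5)
S=lambda x,y:(205+(x+.5)/5-.5,170+(y+.5)/5-.5)
tt=dict(white=T(262,124),green=T(391,118),yellow=T(270,374),orange=T(405,368))
ts=dict(white=S(238,183),green=S(311,131),yellow=S(430,260),orange=S(497,203))
t,y,s,r=fitbox('top0',tt);print(t,y,s,r)
t2,y2,s2,r2=fitbox('side0',ts);print(t2,y2,s2,r2)
for k in tt: print(k,tri('top0',tt[k],'side0',ts[k]))
p,e=tri('top0',T(278,294),'side0',S(382,153));print('knob',p,e)
for tt_,yy in((t,y),(t2,y2)):
  q=(complex(p[0],p[1])-tt_)*np.exp(-1j*yy);print('local',q)
# jar,tin, screwdriver
print('jar',at_z('top0',*T(58,268),.085),'tin',at_z('top0',*T(638,335),.045))
print(proj('top0',[*( (t+complex(-.03,.035)*np.exp(1j*y)).real, (t+complex(-.03,.035)*np.exp(1j*y)).imag),.18]))
E
```

```text
(0.5210457775039997-0.08165925625922334j) 0.023608464745648646 0.9941291517417841 [0.00128254 0.00091148 0.00045154 0.00051008]
(0.522908528748605-0.0829013650929076j) 0.020455282782202884 1.0054473451170947 [0.00099519 0.00068285 0.00053324 0.00020746]
white (array([ 0.59259623, -0.04227808,  0.11885099]), np.float64(0.002874733775706377))
green (array([ 0.59333173, -0.11693881,  0.12042221]), np.float64(0.0002514732152365357))
yellow (array([ 0.44846156, -0.04484498,  0.11926393]), np.float64(0.000371532143881205))
orange (array([ 0.45059581, -0.12130516,  0.11908729]), np.float64(0.0005122192984956287))
knob [ 0.48828711 -0.04882767  0.17823312] 0.0001294063003973164
local (-0.03197450563936936+0.03359574502855201j)
local (-0.03391723564474822+0.034774706175863875j)
jar [0.51410595 0.07628069 0.085     ] tin [ 0.47222508 -0.26660514  0.045     ]
[279.65478212 217.61861472]
```

```bash
cat >> h.py <<'E'
from scipy.spatial.transform import Rotation as R
G=np.array([.522,-.0823]);YAW=.022
def w(lx,ly): c,s=np.cos(YAW),np.sin(YAW); return G+[c*lx-s*ly,s*lx+c*ly]
def loc(p): c,s=np.cos(YAW),np.sin(YAW); d=np.array(p[:2])-G; return np.array([c*d[0]+s*d[1],-s*d[0]+c*d[1]])
def state():
    o=ctrl.get_obs();print('t',o['t'],'loc',loc(o['tool_pos']).round(4),'z',o['tool_pos'][2].round(4),'F',o['contact_force'].round(1),'op',o['opening'].round(4));return o
def rel(pts):
    o=state();Rt=R.from_rotvec(o['tool_rot'])
    Rd=R.from_matrix(np.array([[np.cos(YAW),np.sin(YAW),0],[np.sin(YAW),-np.cos(YAW),0],[0,0,-1]]))
    print('turn',np.degrees((Rt.inv()*Rd).as_rotvec()).round(2))
    for lx,ly,z in pts: print((lx,ly,z),(Rt.inv().apply(np.r_[w(lx,ly),z]-o['tool_pos'])*100).round(2))
E
python3 - <<'E'
from h import *
o=ctrl.get_obs()
rel([(*loc(o['tool_pos']),.32),(-.085,.034,.32),(-.085,.034,.22),(-.085,.034,.162)])
E
```

```text
Traceback (most recent call last):
  File "h.py", line 31, in rel
    o=state();Rt=R.from_rotvec(o['tool_rot'])
  File "h.py", line 29, in state
    o=ctrl.get_obs();print('t',o['t'],'loc',loc(o['tool_pos']).round(4),'z',o['tool_pos'][2].round(4),'F',o['contact_force'].round(1),'op',o['opening'].round(4));return o
                                                                                                                                           ^^^^^^^^^^^^^^^^^^
AttributeError: 'float' object has no attribute 'round'
```

```bash
sed -i "s/,'op',o\['opening'\].round(4)/,'op',round(o['opening'],4)/" h.py
python3 - <<'E'
from h import *
o=ctrl.get_obs()
rel([(*loc(o['tool_pos']),.32),(-.085,.034,.32),(-.085,.034,.22),(-.085,.034,.162)])
E
```

```text
t 0.1 loc [-0.3711 -0.5126] z 0.1982 F [ 0.2  0.9 -0.4] op 0.0854
turn [-0.11 -0.   13.8 ]
(np.float64(-0.37108992107648486), np.float64(-0.5125987878697319), 0.32) [  0.    -0.02 -12.18]
(-0.085, 0.034, 0.32) [ 40.82 -46.28 -12.09]
(-0.085, 0.034, 0.22) [ 40.82 -46.26  -2.09]
(-0.085, 0.034, 0.162) [ 40.82 -46.25   3.71]
```

Call:
{"method": "play_rows", "body": {"motion": [[[1, 0, 0, -6, 0, 0, 0], [1, 0, 0, -12, 0, 0, 0], [1, 4, -4.6, -12, 0, 0, 1.5], [1, 8, -9.2, -12, 0, 0, 3], [1, 12, -13.8, -12, 0, 0, 4.5], [1, 16, -18.4, -12, 0, 0, 6], [1, 20, -23, -12, 0, 0, 7.5], [1, 24, -27.6, -12, 0, 0, 9], [1, 28, -32.2, -12, 0, 0, 10.5], [1, 32, -36.8, -12, 0, 0, 12], [1, 36, -41.4, -12, 0, 0, 13.8], [1, 40.8, -46.3, -12, 0, 0, 13.8], [1, 40.8, -46.3, -12, 0, 0, 13.8], [1, 40.8, -46.3, -7, 0, 0, 13.8], [1, 40.8, -46.3, -2, 0, 0, 13.8], [1, 40.8, -46.3, -2, 0, 0, 13.8], [1, 40.8, -46.3, -2, 0, 0, 13.8]]]}}

```text
t: 2.22
tool_pos: [0.4367, -0.0507, 0.2211]
tool_rot: [-3.14, -0.033, -0.003]
contact_force: [-1.1, 0.4, 0.6]
opening: 0.0002
```

```bash
python3 - <<'E'
from h import *
rel([(-.085,.034,.162),(-.066,.034,.162),(-.033,.034,.162)])
snap('top','top1');snap('side','side1')
a=cv2.imread('pics/top1.png')[140:290,200:380]; b=cv2.imread('pics/side1.png')[130:280,200:380]
cv2.imwrite('pics/c3.png',cv2.resize(np.hstack([a,b]),(800,333),interpolation=cv2.INTER_CUBIC))
E
```

```text
t 2.225 loc [-0.0846  0.0334] z 0.2211 F [-1.1  0.4  0.6] op 0.0002
turn [-0.06 -0.11 -0.07]
(-0.085, 0.034, 0.162) [-0.05 -0.05  5.91]
(-0.066, 0.034, 0.162) [ 1.85 -0.05  5.92]
(-0.033, 0.034, 0.162) [ 5.15 -0.06  5.92]
```

View pics/c3.png

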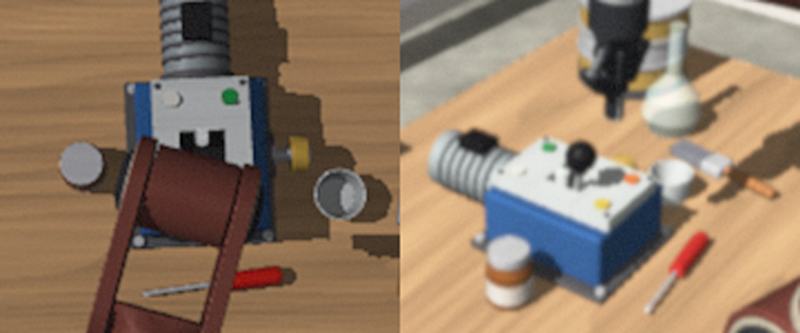

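```bash
python3 - <<'E'
from h import *
p=proj('side1',[.4367,-.0507,.2211]);print(p,(p-[200,130])*400/180+[400,0])
E
```

```text
[296.15691735 193.18449961] [613.68203855 140.40999913]
```

Call:
{"method": "play_rows", "body": {"motion": [[[1, 0, 0, 2, 0, 0, 0], [1, 0, 0, 4, 0, 0, 0], [1, 0, 0, 5.9, 0, 0, 0], [1, 0, 0, 5.9, 0, 0, 0], [1, 0.6, 0, 5.9, 0, 0, 0], [1, 1.1, 0, 5.9, 0, 0, 0], [1, 1.1, 0, 5.9, 0, 0, 0], [1, 1.1, 0, 5.9, 0, 0, 0]]]}}

```text
t: 3.32
tool_pos: [0.449, -0.0505, 0.1638]
tool_rot: [-3.141, -0.033, -0.008]
contact_force: [0.3, -0.5, 0.9]
opening: -0.0003
```

```bash
python3 - <<'E'
from h import *
o=state();
snap('side','side2')
print((proj('side2',o['tool_pos'])-[230,130])*5)
b=cv2.imread('pics/side2.png')[130:240,230:380]
cv2.imwrite('pics/c4.png',cv2.resize(b,None,fx=5,fy=5,interpolation=cv2.INTER_CUBIC))
E
```

```text
t 3.325 loc [-0.0723  0.0334] z 0.1638 F [ 0.3 -0.5  0.9] op -0.0003
[310.18818714 391.78298761]
```

View pics/c4.png

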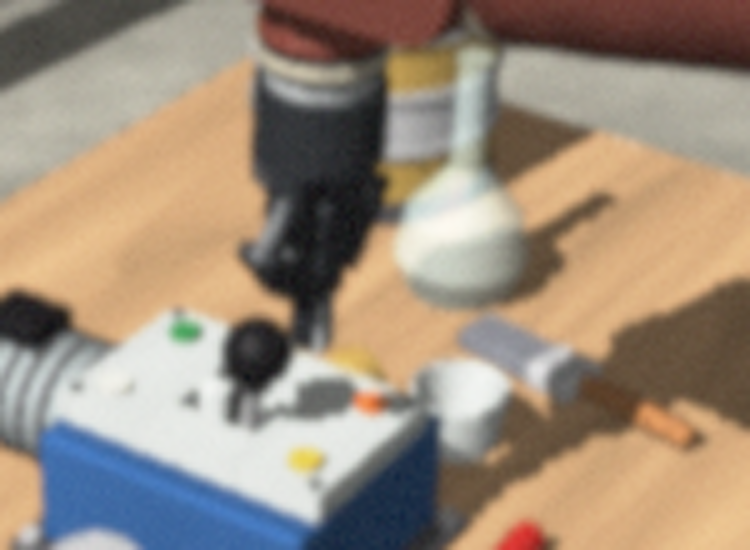

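```bash
python3 - <<'E'
from h import *
def mark(f,P,off,sz,k,out):
    a=cv2.imread(f'pics/{f}.png')[off[1]:off[1]+sz[1],off[0]:off[0]+sz[0]]
    a=cv2.resize(a,None,fx=k,fy=k,interpolation=cv2.INTER_CUBIC)
    for p,c in P:
        q=(proj(f,p)-off+.5)*k-.5
        cv2.drawMarker(a,tuple(int(round(x)) for x in q),c,cv2.MARKER_CROSS,14,1)
    cv2.imwrite(f'pics/{out}.png',a);return a
g=(0,255,0);r=(0,0,255)
A=np.array([.16227614,-.60293806,.19817964])
a=mark('side0',[(A,g),(A-[0,0,-.019],r),(A+[0,0,.073],(255,255,0))],(400,60),(100,120),4,'m0')
t=mark('top0',[(A,g),(A-[0,0,-.019],r),(A+[0,0,.073],(255,255,0))],(460,250),(100,120),4,'m0t')
cv2.imwrite('pics/m0b.png',np.hstack([a,t]))
B=ctrl.get_obs()['tool_pos']
mark('side2',[(B,g),(B+[0,0,.019],r),(B+[0,0,.073],(255,255,0))],(250,130),(90,90),6,'m2')
E
```

```text
(no output)
```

View pics/m0b.png

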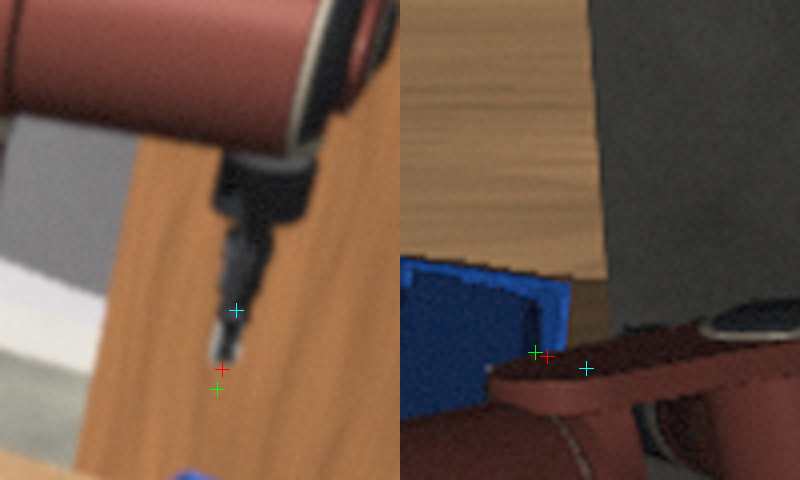

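View pics/m2.png

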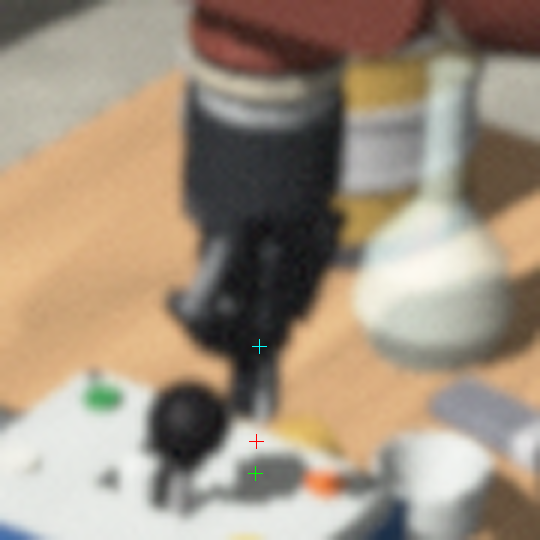

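```bash
python3 - <<'E'
from h import *
a=cv2.imread('pics/side0.png')[170:240,250:350]; b=cv2.imread('pics/side2.png')[170:240,250:350]
cv2.imwrite('pics/c5.png',cv2.resize(np.vstack([a,b]),None,fx=6,fy=4.2,interpolation=cv2.INTER_CUBIC))
snap('top','top2')
a=cv2.imread('pics/top2.png')[140:290,200:380];cv2.imwrite('pics/c6.png',cv2.resize(a,None,fx=4,fy=4,interpolation=cv2.INTER_CUBIC))
E
```

```text
(no output)
```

View pics/c5.png

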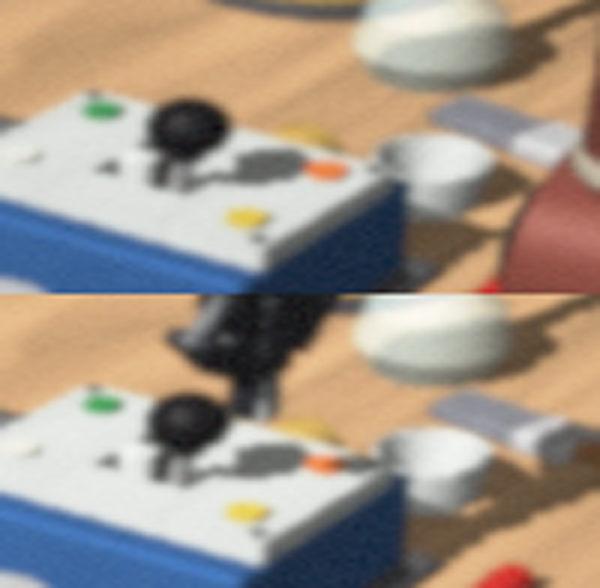

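View pics/c6.png

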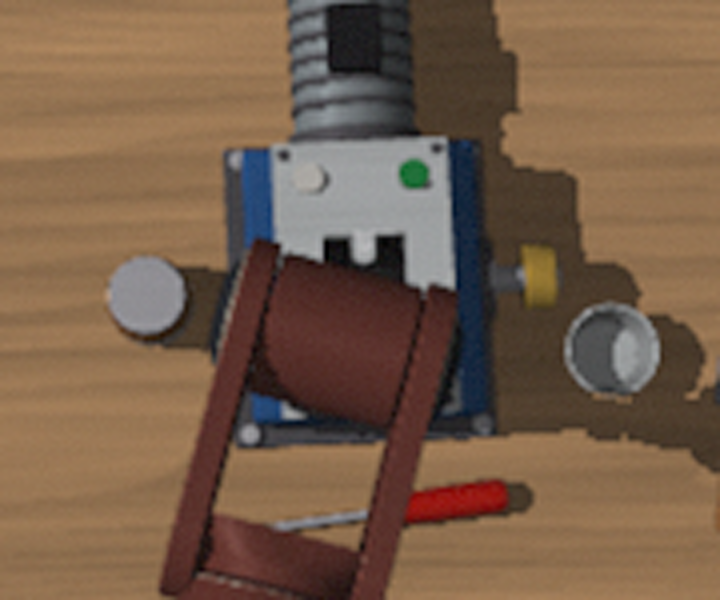

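```bash
python3 - <<'E'
from h import *
T=lambda x,y:(225+(x+.5)/5-.5,160+(y+.5)/5-.5)
S=lambda x,y:(250+(x+.5)/6-.5,170+(y+.5)/4.2-.5)
k=np.array([.488,-.049,.178])
for s in (at_z('top0',*T(380,316),.115),at_z('side0',*S(270,166),.115)):
    print(s,s-k); L=(s-k)/.063
    t=np.array([.449,-.0505,.1638]);sh=t+L*(t[2]-.115);q=proj('side2',sh);print('pred tip shadow',sh,[(q[0]-250+.5)*6-.5,(q[1]-170+.5)*4.2-.5+294])
    # observed tip ray & shadow
    sh=at_z('side2',*S(335,462-294),.115);o,r=ray('side2',*S(258,412-294))
    # tip=o+a r ; sh - b L
    for u in (318,335,350):
        sh=at_z('side2',*S(u,462-294),.115)
        x=np.linalg.lstsq(np.c_[r,L],sh-o,rcond=None)[0];print(u,o+x[0]*r,sh-x[1]*L)
E
```

```text
[ 0.4804764  -0.10824033  0.115     ] [-0.0075236  -0.05924033 -0.063     ]
pred tip shadow [ 0.44317219 -0.09638775  0.115     ] [np.float64(311.95868024134313), np.float64(487.4765124141328)]
318 [ 0.46433997 -0.07465393  0.18318608] [ 0.4668279  -0.0682832   0.17689842]
335 [ 0.45980857 -0.06780505  0.18833243] [ 0.46079925 -0.06526827  0.18582872]
350 [ 0.45580971 -0.06176107  0.19287397] [ 0.4554791  -0.06260766  0.19370952]
[ 0.48099466 -0.11353275  0.115     ] [-0.00700534 -0.06453275 -0.063     ]
pred tip shadow [ 0.44357364 -0.10048728  0.115     ] [np.float64(315.73163253322), np.float64(484.78696375288985)]
318 [ 0.46349676 -0.07337948  0.18414372] [ 0.46612372 -0.06487953  0.17514486]
335 [ 0.4584923  -0.06581561  0.18982733] [ 0.46006294 -0.06073355  0.18444697]
350 [ 0.45407598 -0.05914067  0.19484299] [ 0.45471444 -0.05707481  0.19265587]
```

Call:
{"method": "play_rows", "body": {"motion": [[[1, -0.8, 0, 0, 0, 0, 0], [1, -0.8, 0, 1.1, 0, 0, 0], [1, -0.8, 0, 2.2, 0, 0, 0], [1, -0.8, 0, 2.2, 0, 0, 0], [1, -0.8, 0, 2.2, 0, 0, 0]]]}}

```text
t: 4.05
tool_pos: [0.4408, -0.0507, 0.1414]
tool_rot: [-3.141, -0.033, -0.007]
contact_force: [-0.1, -0.3, 0.1]
opening: -0.0001
```

```bash
cat >> h.py <<'E'
def mark(f,P,off,sz,k,out):
    a=cv2.imread(f'pics/{f}.png')[off[1]:off[1]+sz[1],off[0]:off[0]+sz[0]]
    a=cv2.resize(a,None,fx=k,fy=k,interpolation=cv2.INTER_CUBIC)
    for p,c in P:
        q=(proj(f,p)-off+.5)*k-.5
        cv2.drawMarker(a,tuple(int(round(x)) for x in q),c,cv2.MARKER_CROSS,10,1)
    cv2.imwrite(f'pics/{out}.png',a)
E
python3 - <<'E'
from h import *
o=state();p=o['tool_pos'];snap('side','side3')
mark('side3',[(p,(0,255,0)),(p+[0,0,.025],(0,0,255))],(250,140),(100,80),7,'m3')
rel([(-.06,.034,.142),(-.033,.034,.142)])
E
```

```text
t 4.05 loc [-0.0804  0.0334] z 0.1414 F [-0.1 -0.3  0.1] op -0.0001
t 4.1 loc [-0.0802  0.0334] z 0.1418 F [ 0.1  0.9 -0.7] op 0.0003
turn [-0.   -0.29 -0.04]
(-0.06, 0.034, 0.142) [ 2.02 -0.06 -0.01]
(-0.033, 0.034, 0.142) [ 4.72 -0.07  0.  ]
```

View pics/m3.png

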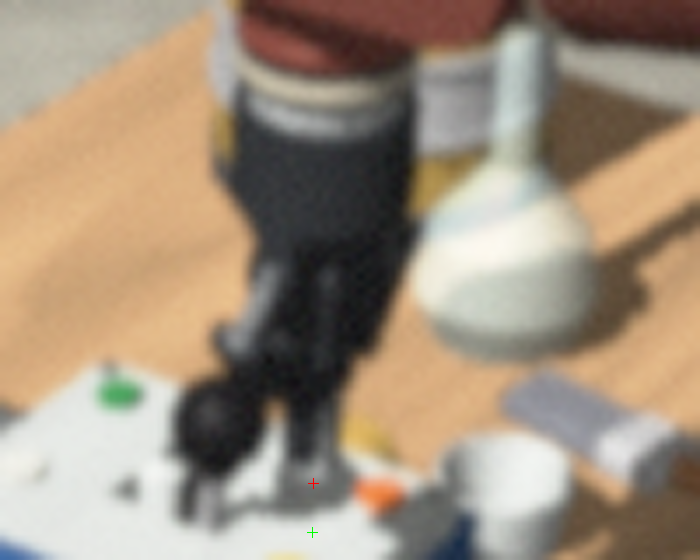

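Call:
{"method": "play_rows", "body": {"motion": [[[1, 0.5, 0, 0, 0, 0, 0], [1, 1, 0, 0, 0, 0, 0], [1, 1.3, 0, 0, 0, 0, 0], [1, 1.6, 0, 0, 0, 0, 0], [1, 1.9, 0, 0, 0, 0, 0], [1, 2.2, 0, 0, 0, 0, 0], [1, 2.5, 0, 0, 0, 0, 0], [1, 2.5, 0, 0, 0, 0, 0]]]}}

```text
t: 5.1
tool_pos: [0.4662, -0.0502, 0.1418]
tool_rot: [-3.141, -0.033, -0.008]
contact_force: [-1.7, 0.6, 1.7]
opening: 0.0002
```

```bash
python3 - <<'E'
from h import *
o=state();p=o['tool_pos'];snap('side','side4')
mark('side4',[(p,(0,255,0)),(p+[0,0,.025],(0,0,255))],(250,140),(100,80),7,'m4')
E
```

```text
t 5.1 loc [-0.055   0.0333] z 0.1418 F [-1.7  0.6  1.7] op 0.0002
```

View pics/m4.png

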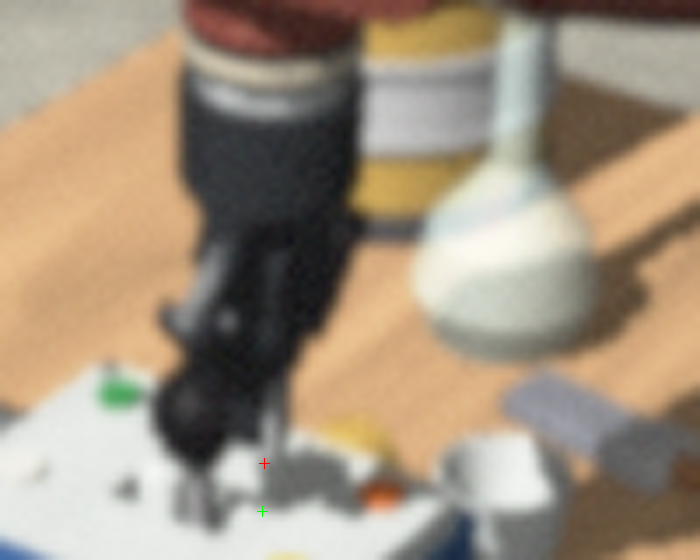

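Call:
{"method": "play_rows", "body": {"motion": [[[1, 0.3, 0, 0, 0, 0, 0], [1, 0.6, 0, 0, 0, 0, 0], [1, 0.9, 0, 0, 0, 0, 0], [1, 1.2, 0, 0, 0, 0, 0], [1, 1.5, 0, 0, 0, 0, 0], [1, 1.8, 0, 0, 0, 0, 0], [1, 2.0, 0, 0, 0, 0, 0], [1, 2.0, 0, 0, 0, 0, 0], [1, 1.0, 0, 0, 0, 0, 0], [1, -1, 0, 0, 0, 0, 0], [1, -3, 0, 0, 0, 0, 0], [1, -3, 0, 0, 0, 0, 0]]]}}

```text
t: 6.65
tool_pos: [0.4354, -0.0508, 0.1415]
tool_rot: [3.141, 0.033, 0.01]
contact_force: [0.4, -0.1, -0.0]
opening: -0.0002
```

```bash
cat >> h.py <<'E'
def knob(f,u,v):
    o,r=ray(f,u,v);r=r/np.linalg.norm(r);c=np.r_[G,.03];d=o-c
    b=r@d;D=b*b-(d@d-.155**2);s=-b-np.sqrt(max(D,0));p=o+s*r;return loc(p),p[2]
E
python3 - <<'E'
from h import *
T=lambda x,y:(225+(x+.5)/5-.5,160+(y+.5)/5-.5)
S=lambda x,y:(205+(x+.5)/5-.5,170+(y+.5)/5-.5)
print(knob('side0',*S(382,153)),knob('top0',*T(278,294)))
o=state();p=o['tool_pos'];snap('side','side5')
mark('side5',[],(250,150),(80,65),9,'m5')
E
```

```text
(array([-0.03250667,  0.03363353]), np.float64(0.177773820733799)) (array([-0.03296191,  0.03415374]), np.float64(0.17755349803814457))
t 6.65 loc [-0.0858  0.0334] z 0.1415 F [ 0.4 -0.1 -0. ] op -0.0002
```

View pics/m5.png

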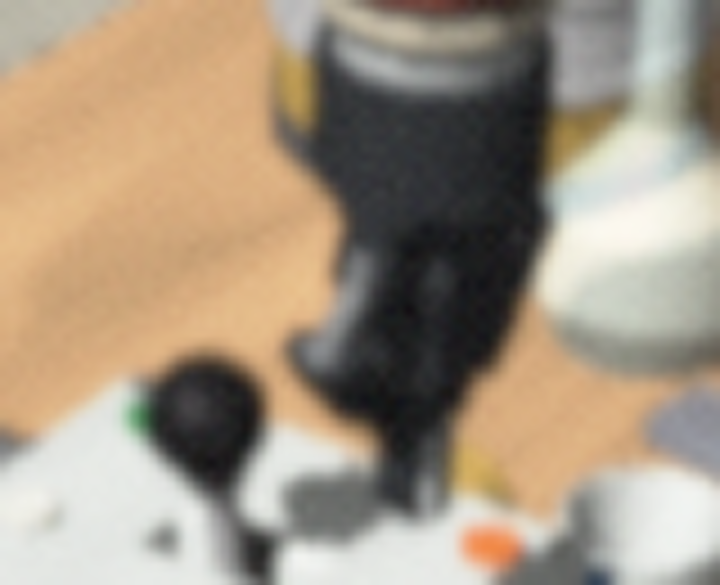

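```bash
python3 - <<'E'
from h import *
M=lambda x,y:(250+(x+.5)/9-.5,150+(y+.5)/9-.5)
print(knob('side5',*M(206,412)))
a=np.array([0,.034])
rel([(-.086,.034,.26),(0,.085,.26),(0,.085,.142)]);print(ctrl.get_obs()['q'])
E
```

```text
(array([0.00042599, 0.03144401]), np.float64(0.1817764556454432))
t 6.7 loc [-0.0852  0.0333] z 0.1417 F [0.4 0.6 0.1] op 0.0
turn [ 0.01 -0.38 -0.07]
(-0.086, 0.034, 0.26) [ -0.    -0.07 -11.83]
(0, 0.085, 0.26) [  8.59  -5.18 -11.77]
(0, 0.085, 0.142) [ 8.51 -5.18  0.03]
[-2.87222185e-01 -3.84220989e-01  2.09540646e+00  1.86644824e-03
  1.42405468e+00  1.26245400e+00]
```

Call:
{"method": "play_rows", "body": {"motion": [[[1, 0, 0, -4, 0, 0, 0], [1, 0, 0, -8, 0, 0, 0], [1, 0, 0, -11.8, 0, 0, 0], [1, 2, -1.3, -11.8, 0, 0, -10], [1, 4, -2.6, -11.8, 0, 0, -20], [1, 6, -3.9, -11.8, 0, 0, -30], [1, 8.5, -5.4, -11.8, 0, 0, -40], [1, 8.5, -5.4, -11.8, 0, 0, -50], [1, 8.5, -5.4, -11.8, 0, 0, -60], [1, 8.5, -5.4, -11.8, 0, 0, -70], [1, 8.5, -5.4, -11.8, 0, 0, -80], [1, 8.5, -5.4, -11.8, 0, 0, -90], [1, 8.5, -5.4, -11.8, 0, 0, -90], [1, 8.5, -5.4, -8, 0, 0, -90], [1, 8.5, -5.4, -4, 0, 0, -90], [1, 8.5, -5.4, -4, 0, 0, -90]]]}}

```text
t: 8.7
tool_pos: [0.5174, 0.0052, 0.1784]
tool_rot: [-2.2, -2.241, -0.0]
contact_force: [-0.4, 0.4, 0.3]
opening: 0.0004
```

```bash
python3 - <<'E'
from h import *
o=state();p=o['tool_pos'];snap('side','side6')
mark('side6',[(p,(0,255,0)),(p+[0,0,.03],(0,0,255))],(220,110),(120,100),6,'m6')
rel([(0,.085,.142),(0,.065,.142),(0,-.002,.142)])
E
```

```text
t 8.7 loc [-0.0027  0.0876] z 0.1784 F [-0.4  0.4  0.3] op 0.0004
t 8.75 loc [-0.001   0.0874] z 0.1812 F [ 1.  -0.1  0.4] op -0.0
turn [ 0.16 -0.19 89.83]
(0, 0.085, 0.142) [-0.24  0.09  3.92]
(0, 0.065, 0.142) [-2.24  0.1   3.92]
(0, -0.002, 0.142) [-8.94  0.12  3.92]
```

View pics/m6.png

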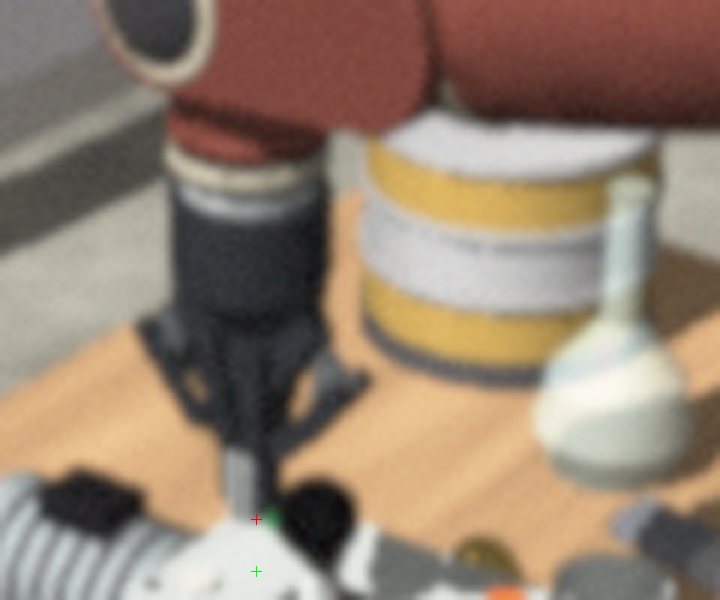

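Call:
{"method": "play_rows", "body": {"motion": [[[1, 0, 0.1, 2, 0, 0, 0], [1, 0, 0.1, 4, 0, 0, 0], [1, 0, 0.1, 4, 0, 0, 0], [1, -0.8, 0.1, 4, 0, 0, 0], [1, -1.5, 0.1, 4, 0, 0, 0], [1, -1.9, 0.1, 4, 0, 0, 0], [1, -2.3, 0.1, 4, 0, 0, 0], [1, -2.7, 0.1, 4, 0, 0, 0], [1, -3.1, 0.1, 4, 0, 0, 0], [1, -3.1, 0.1, 4, 0, 0, 0]]]}}

```text
t: 10.0
tool_pos: [0.5208, -0.0263, 0.1412]
tool_rot: [2.198, 2.24, 0.004]
contact_force: [-0.8, 0.3, 0.6]
opening: -0.0002
```

```bash
python3 - <<'E'
from h import *
o=state();p=o['tool_pos'];snap('side','side7')
mark('side7',[],(250,150),(80,65),9,'m7')
rel([(0,.065,.142),(0,.03,.142),(0,-.002,.142)])
E
```

```text
t 10.0 loc [0.    0.056] z 0.1412 F [-0.8  0.3  0.6] op -0.0002
t 10.05 loc [-0.     0.056] z 0.141 F [-0.1  1.5  0.5] op 0.0001
turn [ 0.18 -0.15 89.82]
(0, 0.065, 0.142) [ 0.9  0.  -0.1]
(0, 0.03, 0.142) [-2.6   0.01 -0.1 ]
(0, -0.002, 0.142) [-5.8   0.02 -0.09]
```

View pics/m7.png

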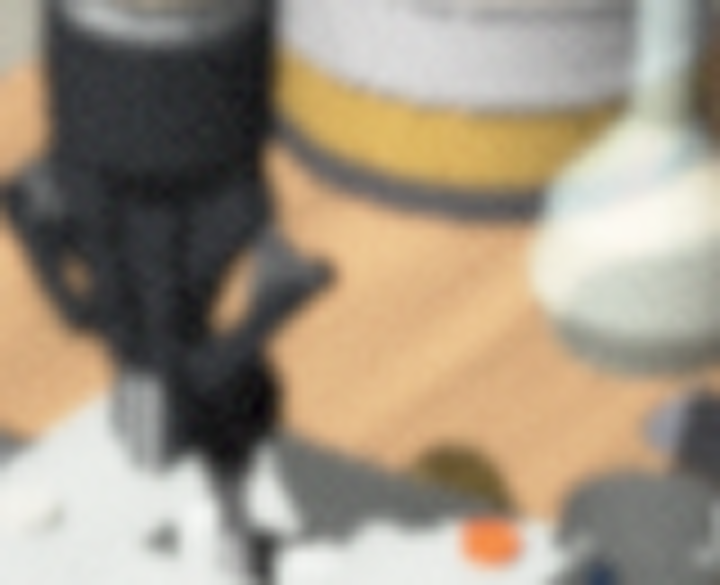

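Call:
{"method": "play_rows", "body": {"motion": [[[1, -0.3, 0, 0, 0, 0, 0], [1, -0.6, 0, 0, 0, 0, 0], [1, -0.9, 0, 0, 0, 0, 0], [1, -1.2, 0, 0, 0, 0, 0], [1, -1.5, 0, 0, 0, 0, 0], [1, -1.8, 0, 0, 0, 0, 0], [1, -2.1, 0, 0, 0, 0, 0], [1, -2.4, 0, 0, 0, 0, 0], [1, -2.4, 0, 0, 0, 0, 0]]]}}

```text
t: 11.18
tool_pos: [0.5211, -0.0508, 0.1409]
tool_rot: [2.198, 2.24, 0.003]
contact_force: [-0.7, 0.8, 0.3]
opening: 0.0
```

```bash
python3 - <<'E'
from h import *
o=state();p=o['tool_pos'];snap('side','side8')
mark('side8',[],(250,150),(80,65),9,'m8')
rel([(0,-.002,.142)])
E
```

```text
t 11.175 loc [-0.0002  0.0315] z 0.1409 F [-0.7  0.8  0.3] op 0.0
t 11.225 loc [-0.0002  0.0316] z 0.1408 F [0.2 0.6 0.6] op -0.0001
turn [ 0.21 -0.1  89.81]
(0, -0.002, 0.142) [-3.36  0.03 -0.11]
```

View pics/m8.png

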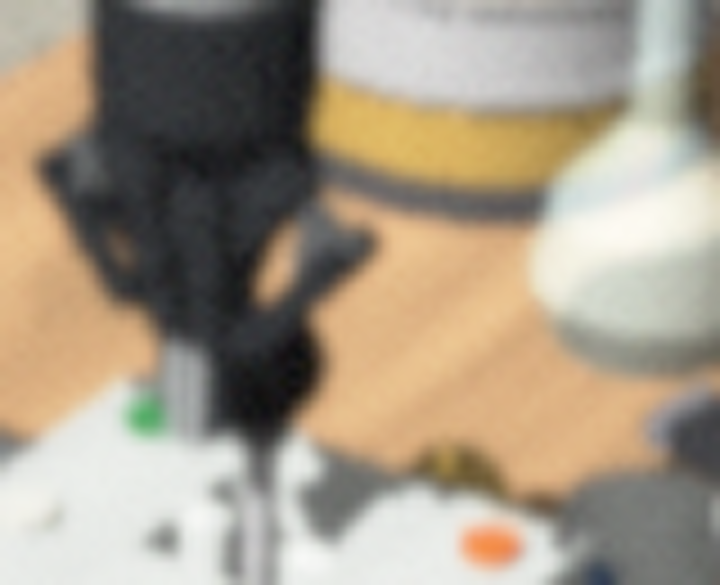

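Call:
{"method": "play_rows", "body": {"motion": [[[1, -0.3, 0, 0, 0, 0, 0], [1, -0.6, 0, 0, 0, 0, 0], [1, -0.9, 0, 0, 0, 0, 0], [1, -1.2, 0, 0, 0, 0, 0], [1, -1.5, 0, 0, 0, 0, 0], [1, -1.8, 0, 0, 0, 0, 0], [1, -2.1, 0, 0, 0, 0, 0], [1, -2.4, 0, 0, 0, 0, 0], [1, -2.7, 0, 0, 0, 0, 0], [1, -3.0, 0, 0, 0, 0, 0], [1, -3.2, 0, 0, 0, 0, 0], [1, -3.2, 0, 0, 0, 0, 0]]]}}

```text
t: 12.72
tool_pos: [0.5216, -0.0831, 0.1407]
tool_rot: [2.198, 2.239, 0.002]
contact_force: [-0.8, 1.1, -0.1]
opening: 0.0002
```

```bash
python3 - <<'E'
from h import *
o=state();p=o['tool_pos'];snap('side','side9')
mark('side9',[],(250,150),(80,65),9,'m9')
rel([(0,-.002,.142)])
E
```

```text
t 12.725 loc [-0.0004 -0.0008] z 0.1407 F [-0.8  1.1 -0.1] op 0.0002
t 12.775 loc [-0.0004 -0.0007] z 0.1407 F [-1.   0.5 -0.3] op 0.0004
turn [ 2.20e-01 -7.00e-02  8.98e+01]
(0, -0.002, 0.142) [-0.13  0.04 -0.13]
```

View pics/m9.png

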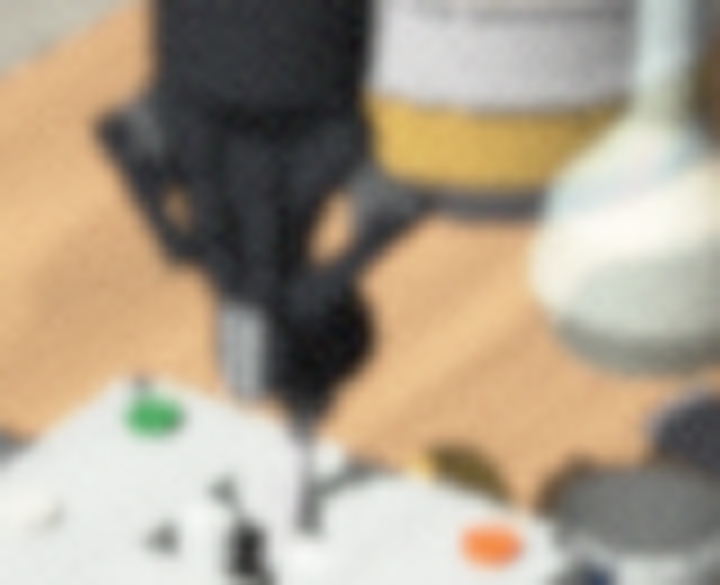

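Call:
{"method": "play_rows", "body": {"motion": [[[1, -0.2, 0, 0, 0, 0, 0], [1, -0.2, 0, 0, 0, 0, 0], [1, 1, 0, 0, 0, 0, 0], [1, 3, 0, 0, 0, 0, 0], [1, 3, 0, -4, 0, 0, 0], [1, 3, 0, -8, 0, 0, 0], [1, 3, 0, -11.8, 0, 0, 0], [1, 3, 3, -11.8, 0, 0, 10], [1, 2, 6, -11.8, 0, 0, 20], [1, 0, 8.8, -11.8, 0, 0, 30], [1, -2, 8.8, -11.8, 0, 0, 40], [1, -3.5, 8.8, -11.8, 0, 0, 50], [1, -3.5, 8.8, -11.8, 0, 0, 60], [1, -3.5, 8.8, -11.8, 0, 0, 70], [1, -3.5, 8.8, -11.8, 0, 0, 80], [1, -3.5, 8.8, -11.8, 0, 0, 90], [1, -3.5, 8.8, -11.8, 0, 0, 90], [1, -3.5, 8.8, -11.8, 0, 0, 90]]]}}

```text
t: 15.02
tool_pos: [0.6098, -0.1155, 0.259]
tool_rot: [3.14, 0.034, 0.005]
contact_force: [-0.1, 0.7, -0.2]
opening: 0.0003
```

```bash
python3 - <<'E'
from h import *
o=state();p=o['tool_pos'];snap('side','side10')
mark('side10',[(p,(0,255,0)),(p+[0,0,.03],(0,0,255))],(230,110),(100,90),7,'m10')
rel([(.088,-.036,.142),(.03,-.036,.142),(-.007,-.036,.142)])
E
```

```text
t 15.025 loc [ 0.0871 -0.0351] z 0.259 F [-0.1  0.7 -0.2] op 0.0003
t 15.075 loc [ 0.0871 -0.0352] z 0.259 F [-1.   0.  -0.5] op -0.0002
turn [ 0.1  -0.18 -0.05]
(0.088, -0.036, 0.142) [ 0.05  0.06 11.7 ]
(0.03, -0.036, 0.142) [-5.75  0.06 11.68]
(-0.007, -0.036, 0.142) [-9.45  0.06 11.67]
```

View pics/m10.png

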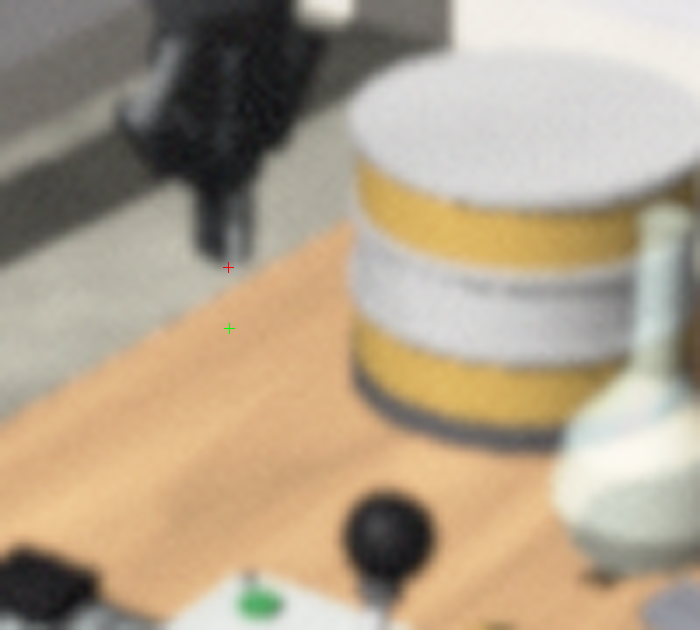

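Call:
{"method": "play_rows", "body": {"motion": [[[1, 0, 0.1, 4, 0, 0, 0], [1, 0, 0.1, 8, 0, 0, 0], [1, 0, 0.1, 11.7, 0, 0, 0], [1, 0, 0.1, 11.7, 0, 0, 0], [1, -1.5, 0.1, 11.7, 0, 0, 0], [1, -3, 0.1, 11.7, 0, 0, 0], [1, -4.2, 0.1, 11.7, 0, 0, 0], [1, -4.8, 0.1, 11.7, 0, 0, 0], [1, -5.2, 0.1, 11.7, 0, 0, 0], [1, -5.5, 0.1, 11.7, 0, 0, 0], [1, -5.8, 0.1, 11.7, 0, 0, 0], [1, -6.1, 0.1, 11.7, 0, 0, 0], [1, -6.4, 0.1, 11.7, 0, 0, 0], [1, -6.4, 0.1, 11.7, 0, 0, 0]]]}}

```text
t: 16.82
tool_pos: [0.5465, -0.1183, 0.1423]
tool_rot: [3.139, 0.033, 0.006]
contact_force: [0.9, 0.5, 1.0]
opening: -0.0003
```

```bash
python3 - <<'E'
from h import *
M=lambda x,y:(230+(x+.5)/7-.5,110+(y+.5)/7-.5)
print(knob('side10',*M(388,538)))
o=state();p=o['tool_pos'];snap('side','side11')
mark('side11',[],(250,150),(80,65),9,'m11')
rel([(-.007,-.036,.142)])
E
```

```text
(array([ 2.51333377e-05, -3.56828924e-02]), np.float64(0.18083676793403602))
t 16.825 loc [ 0.0237 -0.0365] z 0.1423 F [0.9 0.5 1. ] op -0.0003
t 16.875 loc [ 0.0237 -0.0365] z 0.1422 F [ 0.7 -0.9  1. ] op 0.0003
turn [ 0.11 -0.22 -0.06]
(-0.007, -0.036, 0.142) [-3.07 -0.05  0.01]
```

View pics/m11.png

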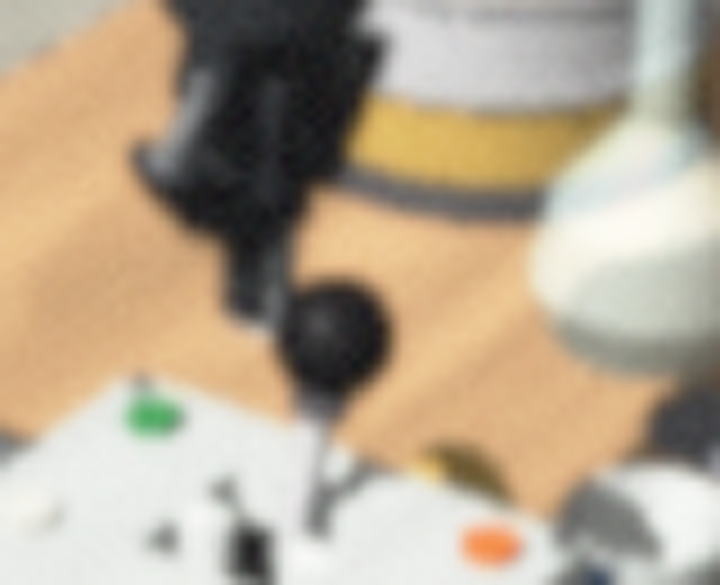

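Call:
{"method": "play_rows", "body": {"motion": [[[1, -0.3, 0, 0, 0, 0, 0], [1, -0.6, 0, 0, 0, 0, 0], [1, -0.9, 0, 0, 0, 0, 0], [1, -1.2, 0, 0, 0, 0, 0], [1, -1.5, 0, 0, 0, 0, 0], [1, -1.8, 0, 0, 0, 0, 0], [1, -2.1, 0, 0, 0, 0, 0], [1, -2.4, 0, 0, 0, 0, 0], [1, -2.6, 0, 0, 0, 0, 0], [1, -2.8, 0, 0, 0, 0, 0], [1, -2.8, 0, 0, 0, 0, 0]]]}}

```text
t: 18.25
tool_pos: [0.5181, -0.1187, 0.1417]
tool_rot: [3.14, 0.033, 0.005]
contact_force: [2.0, -0.3, -1.4]
opening: 0.0002
```

Call:
{"method": "play_rows", "body": {"motion": [[[1, -0.1, 0, 0, 0, 0, 0], [1, -0.2, 0, 0, 0, 0, 0], [1, -0.2, 0, 0, 0, 0, 0]]]}}

```text
t: 18.62
tool_pos: [0.5161, -0.1188, 0.1417]
tool_rot: [3.14, 0.033, 0.005]
contact_force: [2.0, -0.2, -0.8]
opening: -0.0001
```

```bash
python3 - <<'E'
from h import *
o=state();p=o['tool_pos'];snap('side','side12')
mark('side12',[],(250,150),(80,65),9,'m12')
E
```

```text
t 18.625 loc [-0.0067 -0.0363] z 0.1417 F [ 2.  -0.2 -0.8] op -0.0001
```

View pics/m12.png

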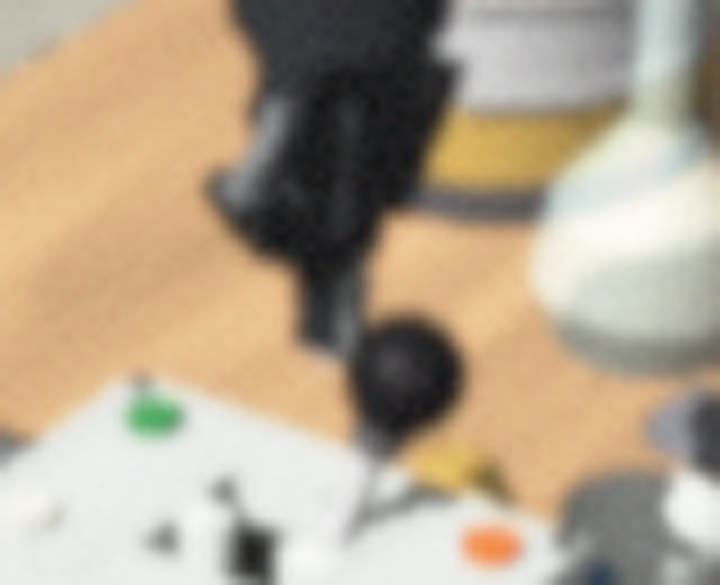

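Call:
{"method": "play_rows", "body": {"motion": [[[1, -0.1, 0, 0, 0, 0, 0], [1, -0.1, 0, 0, 0, 0, 0]]]}}

```text
t: 18.92
tool_pos: [0.515, -0.1188, 0.1417]
tool_rot: [3.14, 0.033, 0.005]
contact_force: [1.2, 0.5, -0.6]
opening: 0.0004
```

```bash
python3 - <<'E'
from h import *
M=lambda x,y:(250+(x+.5)/9-.5,150+(y+.5)/9-.5)
print(knob('side12',*M(406,374)));state()
E
```

```text
(array([-0.0358647 , -0.03604483]), np.float64(0.17642231401329078))
t 18.925 loc [-0.0078 -0.0364] z 0.1417 F [ 1.2  0.5 -0.6] op 0.0004
```

Call:
{"method": "play_rows", "body": {"motion": [[[1, -0.1, 0, 0, 0, 0, 0], [1, -0.2, 0, 0, 0, 0, 0], [1, -0.2, 0, 0, 0, 0, 0]]]}}

```text
t: 19.3
tool_pos: [0.5133, -0.1188, 0.1417]
tool_rot: [3.14, 0.033, 0.006]
contact_force: [2.5, 0.3, -1.6]
opening: -0.0
```

Call:
{"method": "play_rows", "body": {"motion": [[[1, -0.1, 0, 0, 0, 0, 0], [1, -0.1, 0, 0, 0, 0, 0]]]}}

```text
t: 19.55
tool_pos: [0.5126, -0.1188, 0.1417]
tool_rot: [3.14, 0.033, 0.008]
contact_force: [4.5, -0.7, -3.2]
opening: -0.0003
```

```bash
python3 - <<'E'
from h import *
o=state();p=o['tool_pos'];snap('side','side13')
mark('side13',[],(250,150),(80,65),9,'m13')
E
```

```text
t 19.55 loc [-0.0102 -0.0363] z 0.1417 F [ 4.5 -0.7 -3.2] op -0.0003
```

View pics/m13.png

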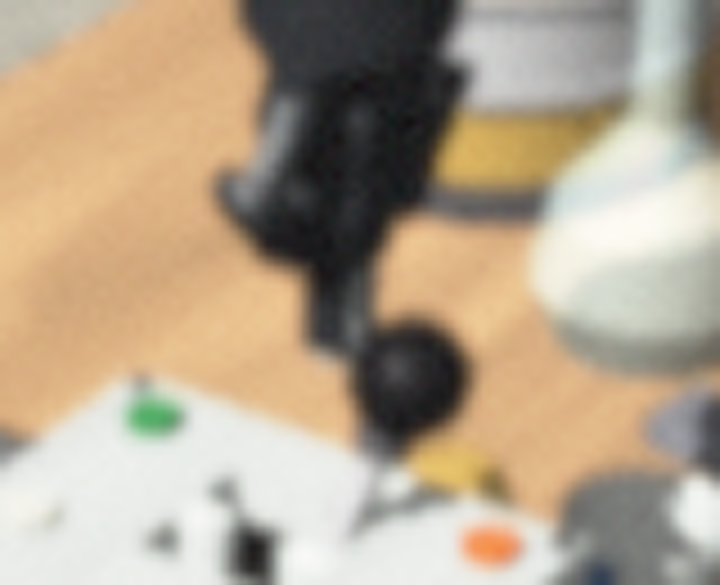

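Call:
{"method": "play_rows", "body": {"motion": [[[1, -0.1, 0, 0, 0, 0, 0], [1, -0.2, 0, 0, 0, 0, 0], [1, -0.2, 0, 0, 0, 0, 0]]]}}

```text
t: 19.98
tool_pos: [0.5115, -0.1189, 0.1418]
tool_rot: [3.14, 0.033, 0.011]
contact_force: [7.2, -0.6, -5.2]
opening: -0.0001
```

Call:
{"method": "play_rows", "body": {"motion": [[[1, 1, 0, 0, 0, 0, 0], [1, 4, 0, 0, 0, 0, 0], [1, 7, 0, 0, 0, 0, 0], [1, 7, 0, -5, 0, 0, 0], [1, 7, 0, -10, 0, 0, 0], [1, 7, 0, -15, 0, 0, 0], [1, 7, 5, -15, 0, 0, 0], [1, 5, 10, -15, 0, 0, 0], [1, 2, 15, -15, 0, 0, 0], [1, -2, 20, -15, 0, 0, 0], [1, -6, 25, -15, 0, 0, 0], [1, -10, 30, -15, 0, 0, 0], [1, -14, 34, -15, 0, 0, 0], [1, -14, 34, -15, 0, 0, 0], [1, -14, 34, -15, 0, 0, 0]]]}}

```text
t: 21.85
tool_pos: [0.3774, -0.4611, 0.2912]
tool_rot: [3.141, 0.032, 0.01]
contact_force: [0.2, -0.6, 0.5]
opening: -0.0001
```

```bash
python3 - <<'E'
from h import *
state();snap('side','side14');snap('top','top14')
mark('side14',[],(205,170),(160,120),5,'m14')
mark('top14',[],(200,140),(200,150),4,'m14t')
E
```

```text
t 21.85 loc [-0.1529 -0.3756] z 0.2912 F [ 0.2 -0.6  0.5] op -0.0001
```

View pics/m14.png

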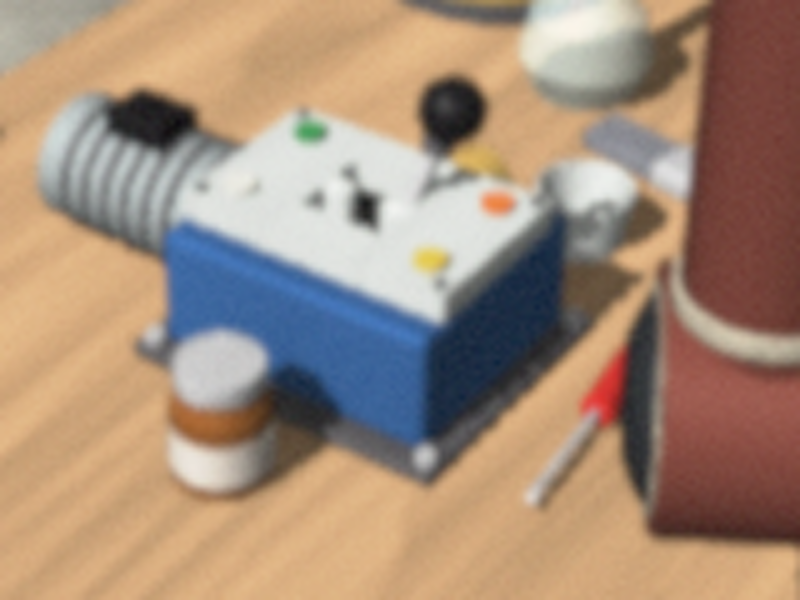

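View pics/m14t.png

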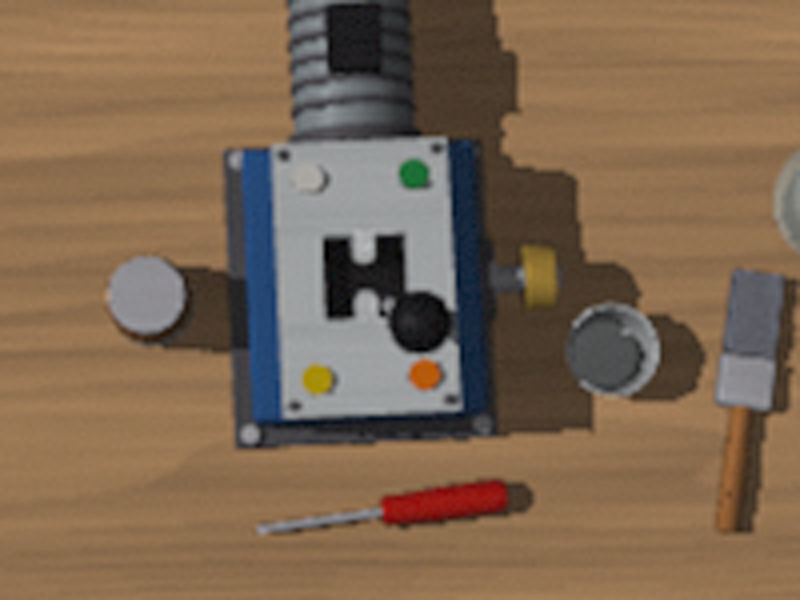

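View pics/top14.png

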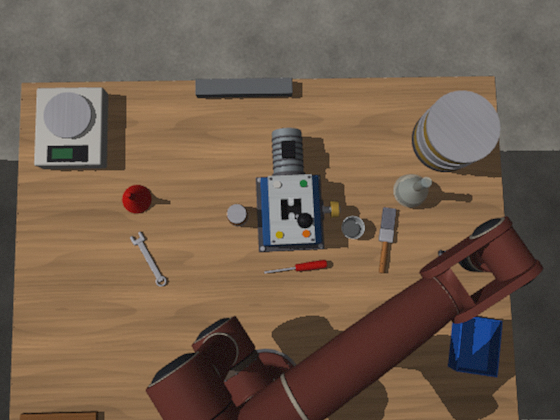

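```bash
python3 - <<'E'
from h import *
S=lambda x,y:(205+(x+.5)/5-.5,170+(y+.5)/5-.5)
T=lambda x,y:(200+(x+.5)/4-.5,140+(y+.5)/4-.5)
k=S(453,109);t=T(420,322)
print(knob('side14',*k),knob('top14',*t))
p,e=tri('top14',t,'side14',k);print(loc(p),p[2],e)
ot=at_z('top14',*T(425,375),.118);os=at_z('side14',*S(497,203),.118);print(loc(ot),loc(os))
E
```

```text
(array([-0.03768032, -0.03630328]), np.float64(0.17590156137493562)) (array([-0.04015276, -0.03224121]), np.float64(0.17619596579769925))
[-0.0403717  -0.03202135] 0.17897625750101237 4.538681696556316e-05
[-0.07292804 -0.03839086] [-0.07118631 -0.03871615]
```

```bash
python3 -c "
from h import *
state();print(ctrl.finish_job())"
```

```text
t 21.95 loc [-0.152  -0.3749] z 0.2914 F [-0.1 -0.1  0.2] op 0.0
the job is handed in; nothing more can be done
None
```

The lever is home in the right-hand slot with the orange tag, and I've handed the job in at 21.95 s; the system gave no verdict. With the fingers shut, I pushed the knob forward to the cross channel, across to the right-hand column, then back into the slot. Measured forces stayed around 1–2 N until the end of the slot, where they reached about 9 N as it came up against the stop. The arm is now clear of everything.

**Final position:** both cameras put the knob at about x = -38 to -40 mm and y = -32 to -36 mm in the gearbox frame. That is roughly 32–34 mm in x from the orange tag (limit 38 mm) and 2–6 mm in y (limit 12 mm).

**Bystanders:** by eye, the bystanders are where they were in the first top picture. I did not measure them.

**What disagreed:**
- **Fingertip height:** the side camera showed the fingertips about 30 mm higher than the reported TCP. I set the pushing height to suit either reading, and the knob moved as expected.
- **Camera readings of the knob:** the two cameras differ by about 2–4 mm, which is inside the limits.

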